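Sweep the brass scraps off the goldsmith's board into the scrap tray

TASK

With your fingertips, sweep the three brass scraps lying on the raised work board (a disc, a square and a ring) sideways along the board and over its edge, so that all three drop into the empty steel scrap tray standing against the board's side. Push them only, do not pick them up or lift them, and leave the small jar and the steel cube standing where they are on the board.

Things in the scene. Friction and masses are not known exactly. Their poses are not given: they have to be found in the camera images.
- board: fixed dark wooden work board, 280 (its x) by 320 (its y) mm, 40 mm thick, flat top without rims 40 mm above the bench; origin at the centre of its underside, z up. Turned a little on the bench from start to start. The tray stands along one of its two sides to the robot's left and right (its +y or its -y face, 160 mm from its centre), the punch rack along the other
- tray: fixed empty open-topped dark steel scrap tray, 280 (its x) by 120 (its y) mm, walls 30 mm high (10 mm lower than the board's top) and 3 mm thick, floor 3 mm thick; origin at the centre of its underside, axes parallel to the board's. Its long wall is 2 mm from the board's face; its centre is 222 mm from the board's centre along the board's y, on the +y or -y side
- rack: fixed pale wooden block, 240 (its x) by 60 (its y) mm, 50 mm high, with short steel punches standing in it up to 91 mm above the bench; origin at the centre of its underside; 222 mm from the board's centre, on the side opposite to the tray
- disc: solid disc 32 mm across, 8 mm thick, about 50 g, brass, like the other two scraps; lies flat on the board; origin at the centre of its underside
- square: square plate 30 by 30 mm, 8 mm thick, about 60 g, sides along its x and y, brass, like the other two scraps; lies flat on the board; origin at the centre of its underside
- ring: ring 32 mm outside, 22 mm inside, 12 mm high, about 40 g, brass, like the other two scraps; lies flat on the board; origin at the centre of its underside (in the hole)
- jar: loose bystander, stays where it is; small closed glass jar with metal cap, 32 mm across, 42 mm high, standing near the middle line (board x = 0) of the board; origin at the centre of its underside
- cube: loose bystander, stays where it is; steel doming cube, 32 mm each way, standing near the middle line (board x = 0) of the board; origin at the centre of its underside
Mind the look-alikes: they are no part of the job. What is shaped like the disc but orange or pink is not meant.

How it is judged (in metres and radians):
At the end, for the whole second after the job is handed in: Disc, square and ring stay in the scrap tray (origins inside its outline, under 28 mm above its underside); jar and cube are within 20 mm of their starts and upright within 0.3 rad (x of disc in the frame of tray between -0.137 and 0.137 m and y of disc in the frame of tray between -0.057 and 0.057 m and z of each of disc, square, ring in the frame of tray below 0.028 m and x of square in the frame of tray between -0.137 and 0.137 m and y of square in the frame of tray between -0.057 and 0.057 m and x of ring in the frame of tray between -0.137 and 0.137 m and y of ring in the frame of tray between -0.057 and 0.057 m and distance of each of jar, cube from where it was at the start of the episode below 0.02 m and angle between each of jar, cube's own z axis and vertical below 0.3 rad); the robot touches nothing.
It fails at once if a brass scrap is lifted more than 25 mm above the board's top (height (world z) of any of disc, square, ring above 0.065 m).
It fails at once if the jar or the cube is moved more than 20 mm (distance of any of jar, cube from where it was at the start of the episode above 0.02 m).
It also fails if it takes over 64 s, if anything falls off the work surface, if the arm or the gripper's body presses on something with over 40 N, if the wrist force passes 120 N, or if a joint passes its speed limit or range.

ROBOT

A 6-joint arm with a two-finger parallel gripper is mounted at the origin on the work surface. World frame = base frame: x ahead of the robot, y to its left, z up, the work surface at z = 0. Lengths are in mm, angles in rad, forces in N, time in s.
With the tool pointing down it reaches from about 350 to 775 mm from the base axis. Payload 5.5 kg.
Tool frame: the origin (TCP) lies midway between the tips of the shut fingers; the grasp point (between the pads) lies 19 mm behind it; z points along the fingers, y is the line along which they close (so a half turn about z gives the same grasp; the last joint's range is limited). The gripper opens to 85 mm and grips with 20 to 120 N. Pads are 22 mm wide; open, the fingers measure 114 mm over their backs; the gripper's body (76 mm by 85 mm) begins 54 mm behind the grasp point. The pads swing forward as they close: fully open they stand 13 mm farther back than shut.
Start: joints at [1.117, 0.313, 0.046, 1.304, 0, 1.431], TCP at [177.513, 546.956, 231.323] pointing down, gripper open.
Joint ranges: [-2.76, 2.76], [-0.86, 1.69], [-1.03, 1.26], [-2.2, 2.34], [-1.47, 1.5], [-3.14, 3.14]. Speed limits (rad/s): [2.57, 2.57, 3.14, 3.14, 3.14, 3.14].

INTERFACE

Orientations are given as a unit quaternion [w, x, y, z].
In Python, from rig import bot, eoat, imaging, outline_of gives the robot as it stands. Calls block until the motion is done:
- bot.goto(position, orientation): joint-space move of the TCP to a pose.
- bot.move_linear(position, attitude=None, velocity=150, f_stop=None): straight line of the TCP; attitude=None keeps the orientation; velocity is the mean speed in mm/s. With f_stop (N) it stops when the force on the tool has changed by that much, and returns True; else False.
- bot.set_joints(angles): joint-space move.
- eoat.ungrasp() and eoat.gripper_close(squeeze=None): open the fingers fully, or close them until they stop; squeeze is the grip in N (None keeps the last).
- bot.pause(seconds).
- bot.ik(position, orientation): joint angles nearest the present ones, or None.
- imaging.capture(name): name is "side" or "top" or "wrist"; returns a dict with "image" (420x560x3 uint8, blue, green, red), "camera_matrix" (3x3 intrinsics, pixels), "R" (3x3) and "t" (3): a world point X has camera coordinates R X + t; the wrist camera has in their place "tool_from_camera" (4x4, takes a point from camera to tool coordinates, whose origin is the TCP and whose axes are the flange's). Camera axes: x right, y down, z forward; pixel columns grow to the right and rows downward; lengths in mm; the calibration is good to about 2 mm. A picture is of the moment at which its call begins: read the wrist's pose just before it. There is no depth.
A pose or a line that the arm cannot do raises bot.PlanningError and nothing moves.
- bot.close_job(): hands the job in; it is judged then, once.
Trained networks look in the newest picture that a camera, given by its name, has taken for a name from the list of things; names that differ only in an ending like _2 or _b are one class to them, and where a whole thing is asked for, a point or a joint stands for the part that bears it (a point fixed in the world has none). Each returns a list of dicts, best first, with "confidence" (0 to 1); they miss things now and then, are a little off and sometimes report something else, mostly with a low value. They report only what shows in the picture. A call takes as long as a camera call. They do not tell look-alikes from the thing itself.
- outline_of(target, camera): "region" (420x560 bool, what is visible of it) and "extent" ([left, top, right, bottom] in pixels, round what is visible of it).
Readings, each from a call of its own:
- bot.current_clock(): time.
- bot.current_joints(): joint angles.
- bot.current_joint_vel(): joint speeds.
- bot.current_joint_efforts(): joint torques, N m.
- bot.current_ee_pos(): TCP position.
- bot.current_eef_rot(): TCP orientation.
- bot.current_force(): force on the tool from outside, world axes, zero at the start.
- bot.current_torque(): the same for the moment, N m.
- bot.current_opening(): finger opening in mm.
- bot.current_gripper_force(): force on a finger pad.
Only numpy, scipy, OpenCV 4.12 (cv2) and the standard library are available. Lean on these libraries where they do the work, as an engineer would, in place of code of your own. Each camera call takes 0.05 s, during which the arm holds its last target. There are 200 camera calls.

## Working session

There is one attempt and no reset: what is moved stays moved. The work goes in short steps, each a Python script; the robot and the scene stay as the last script left them, time stands still between calls to the robot, and variables do not carry over. Pictures are saved under pics/ and viewed, at most 10 in all, crops included, and the job is handed in when it is done.

```bash
mkdir -p pics
cat > h.py <<'E'
import numpy as np, cv2
from rig import bot, eoat, imaging, outline_of
def cast(c,uv,z):
    K,R,t=map(np.asarray,(c["camera_matrix"],c["R"],c["t"]))
    d=R.T@np.linalg.solve(K,[uv[0],uv[1],1.]); o=-R.T@t.ravel()
    return o+d*(z-o[2])/d[2]
def proj(c,X):
    p=np.asarray(c["camera_matrix"])@(np.asarray(c["R"])@np.asarray(X,float)+np.ravel(c["t"])); return p[:2]/p[2]
E
python3 - <<'E'
from h import *
t=imaging.capture("top"); s=imaging.capture("side")
cv2.imwrite("pics/top.png",t["image"]); cv2.imwrite("pics/side.png",s["image"])
for n,z in dict(board=40,tray=30,rack=50,disc=48,square=48,ring=52,jar=82,cube=72).items():
  for o in outline_of(n,"top")[:4]:
    m=o["region"]; v,u=np.nonzero(m); 
    if len(u)==0: continue
    col=t["image"][m].mean(0).round()
    print(n,round(o["confidence"],2),np.round([u.mean(),v.mean()]),len(u),o["extent"],col,cast(t,(u.mean(),v.mean()),z).round())
    if n in("board","tray"):
      b=cv2.minAreaRect(np.c_[u,v].astype(np.float32)); print([cast(t,p,z).round()[:2].tolist() for p in cv2.boxPoints(b)])
print(bot.current_clock(),bot.current_eef_rot(),bot.current_opening())
E
```

```text
board 0.64 [307. 270.] 28902 [206.2, 176.6, 404.9, 359.4] [ 63. 100. 156.] [537. -16.  40.]
[[421.0, 160.0], [702.0, 131.0], [660.0, -200.0], [384.0, -157.0]]
tray 0.62 [434. 282.] 11192 [395.8, 199.8, 472.2, 368.0] [117. 119. 120.] [ 511. -236.   30.]
[[379.0, -159.0], [660.0, -194.0], [649.0, -317.0], [369.0, -278.0]]
rack 0.58 [181. 256.] 5680 [153.2, 182.9, 207.4, 327.1] [137. 184. 217.] [567. 200.  50.]
disc 0.8 [254. 133.] 222 [244.8, 123.4, 262.7, 143.4] [  3. 169. 251.] [780.  71.  48.]
disc 0.75 [219. 151.] 197 [212.5, 137.4, 226.0, 159.5] [  0. 172. 254.] [749. 134.  48.]
disc 0.69 [300. 152.] 206 [293.3, 144.0, 310.0, 159.0] [  2. 173. 254.] [745.  -9.  48.]
disc 0.63 [280. 233.] 265 [272.9, 224.9, 291.6, 241.9] [ 99. 209. 246.] [602.  29.  48.]
square 0.73 [308. 304.] 333 [295.8, 294.2, 318.0, 313.9] [109. 222. 248.] [480. -15.  48.]
ring 0.59 [346. 237.] 165 [334.3, 232.5, 356.7, 246.6] [ 88. 188. 228.] [593. -83.  52.]
jar 0.52 [349. 269.] 313 [339.9, 262.2, 364.0, 279.2] [237. 239. 241.] [539. -81.  82.]
cube 0.92 [289. 268.] 419 [279.0, 255.5, 298.8, 279.4] [178. 181. 190.] [543.  16.  72.]
cube 0.3 [349. 269.] 338 [342.1, 261.2, 360.3, 279.6] [230. 233. 237.] [539. -83.  72.]
0.5 [1.10154287e-05 1.56263673e-01 9.87715375e-01 4.37444743e-05] 85.32451731460682
```

View pics/top.png

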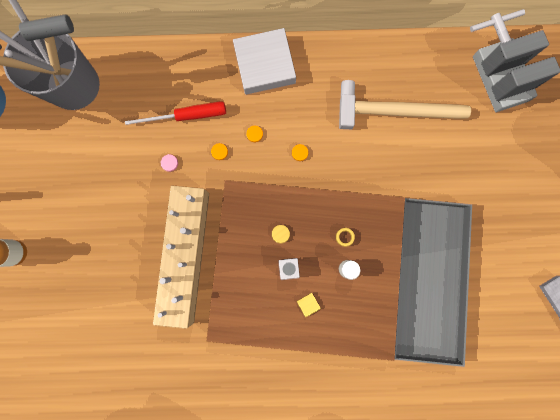

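View pics/side.png

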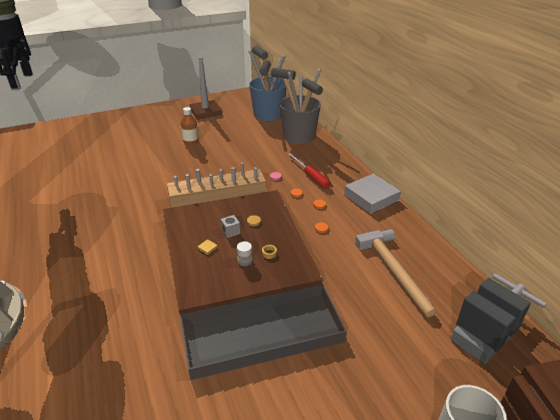

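Candidates in the top image for the disc:
- (280,234): yellow brass, lying on the board. This is the one I choose.
- (254,133), (219,151) and (300,152): orange look-alikes, off the board.
- (169,162): pink look-alike, off the board.

The square is at (308,304), the ring at (346,237), the jar at (349,269) and the cube at (289,268). The tray is on the right (−y) and the rack on the left. The side view agrees with this. Next is a close wrist look.

```bash
cat >> h.py <<'E'
from scipy.spatial.transform import Rotation as Ro
EX=np.array([.992,-.127]); EX/=np.linalg.norm(EX); EY=np.array([-EX[1],EX[0]]); C=np.array([539.,-18.])
def quat(sgn=1):
    x=EY*sgn; M=np.c_[[x[0],x[1],0],[x[1],-x[0],0],[0,0,-1]]
    q=Ro.from_matrix(M).as_quat(); return [float(v) for v in (q[3],q[0],q[1],q[2])]
def W(b,z): p=C+b[0]*EX+b[1]*EY; return [float(p[0]),float(p[1]),float(z)]
def B(p): d=np.asarray(p)[:2]-C; return np.array([d@EX,d@EY])
def wrist():
    p=np.array(bot.current_ee_pos()); q=bot.current_eef_rot()
    c=dict(imaging.capture("wrist")); Rt=Ro.from_quat([q[1],q[2],q[3],q[0]]).as_matrix()
    T=np.asarray(c["tool_from_camera"]); Rc=Rt@T[:3,:3]; o=Rt@T[:3,3]+p
    c["R"]=Rc.T; c["t"]=-Rc.T@o; return c
def find(c,cam,n,z):
    out=[]
    for o in outline_of(n,cam):
        v,u=np.nonzero(o["region"])
        if len(u): 
            (cx,cy),_,_=cv2.minAreaRect(np.c_[u,v].astype(np.float32))
            out.append((round(o["confidence"],2),[int(cx),int(cy)],B(cast(c,(cx,cy),z)).round(1).tolist()))
    return out
E
python3 - <<'E'
from h import *
for s in(1,-1): print(s,[ (None if j is None else np.round(j,2)) for j in (bot.ik(W(b,z),quat(s)) for b,z in(((0,0),300),((0,0),260),((60,85),43),((60,-190),43),((-60,30),43),((-60,-190),43)))])
q=min((quat(s) for s in(1,-1)),key=lambda q:9 if bot.ik(W((0,0),260),q) is None else abs(bot.ik(W((0,0),260),q)[5]))
eoat.gripper_close(); bot.goto(W((0,0),260),q)
c=wrist(); cv2.imwrite("pics/w1.png",c["image"])
for n,z in dict(disc=48,square=48,ring=52,jar=82,cube=72).items(): print(n,find(c,"wrist",n,z))
print("board corners px",[proj(c,W(b,40)).round() for b in((140,-160),(-140,-160),(-140,160),(140,160))],bot.current_clock(),q)
E
```

```text
1 [array([-0.18,  0.23,  0.11,  1.44,  0.  ,  1.52]), array([-0.18,  0.24,  0.01,  1.35,  0.  ,  1.52]), array([-0.04,  0.5 , -0.15,  0.92,  0.  ,  1.66]), array([-0.49,  0.5 , -0.15,  0.92,  0.  ,  1.21]), array([-0.13,  0.28, -0.49,  0.79,  0.  ,  1.57]), array([-0.57,  0.31, -0.46,  0.8 ,  0.  ,  1.12])]
-1 [array([-0.18,  0.23,  0.11,  1.44,  0.  , -1.63]), array([-0.18,  0.24,  0.01,  1.35,  0.  , -1.63]), array([-0.04,  0.5 , -0.15,  0.92,  0.  , -1.48]), array([-0.49,  0.5 , -0.15,  0.92,  0.  , -1.93]), array([-0.13,  0.28, -0.49,  0.79,  0.  , -1.57]), array([-0.57,  0.31, -0.46,  0.8 ,  0.  , -2.02])]
disc [(0.97, [459, 145], [190.3, 37.1]), (0.82, [333, 131], [54.9, 51.3]), (0.81, [495, 65], [213.6, 116.2]), (0.59, [469, 10], [178.8, 165.1])]
square [(0.83, [228, 185], [-58.8, -7.6]), (0.4, [284, 336], [3.2, -206.9])]
ring [(0.9, [335, 229], [60.9, -57.1])]
jar [(0.79, [288, 240], [6.6, -58.8]), (0.38, [334, 131], [49.8, 54.3])]
cube [(0.64, [280, 152], [-1.9, 32.9])]
board corners px [array([392., 302.]), array([172., 301.]), array([140.,  18.]), array([424.,  18.])] 3.9583 [0.0, 0.7506622896728256, 0.660686103125494, 0.0]
```

View pics/w1.png

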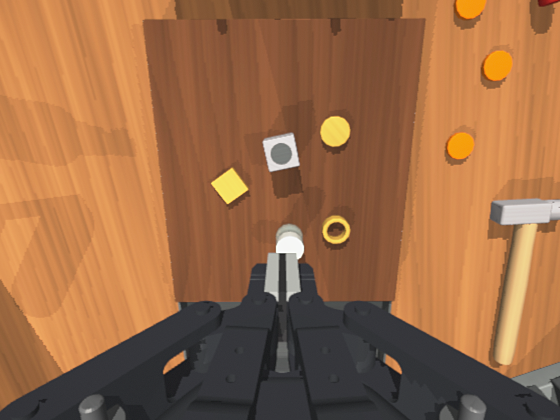

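The wrist crop confirms the choice: brass disc at (333,131), square at (228,185) and ring at (335,229), all on the board. The orange pieces, at (459,145) and two others up and to the right, are off it. The board frame fits the picture. The ring goes first, then the disc in stages.

```bash
cat >> h.py <<'E'
Q=quat(1)
def push(x,y0,y1,x1=None,v=90):
    bot.move_linear(W((x,y0),110),velocity=250) if 0 else bot.goto(W((x,y0),115),Q)
    s=bot.move_linear(W((x,y0),43),velocity=100,f_stop=15)
    if s: print("touched down early",bot.current_ee_pos()); bot.move_linear(W((x,y0),115)); return
    s=bot.move_linear(W((x if x1 is None else x1,y1),43),velocity=v,f_stop=25)
    print("stop",s,B(bot.current_ee_pos()).round(1),np.round(bot.current_force(),1))
    b=B(bot.current_ee_pos()); bot.move_linear(W(b+[0,6],43)); bot.move_linear(W(b+[0,6],140),velocity=250)
def look(names):
    bot.goto(W((0,0),260),Q); c=wrist()
    for n in names: print(n,find(c,"wrist",n,dict(disc=48,square=48,ring=52,jar=82,cube=72)[n]))
    return c
E
python3 - <<'E'
from h import *
bot.move_linear(W((61,-20),140))
push(61,-20,-182)
bot.goto(W((55.5,90),140),Q)
push(55.5,90,0)
c=look(["disc","ring","jar","cube","square"]); cv2.imwrite("pics/w2.png",c["image"])
cv2.imwrite("pics/t2.png",imaging.capture("top")["image"]); print(bot.current_clock())
E
```

```text
stop False [  61.  -181.5] [-0.5 -0.4 -0. ]
stop False [55.4  0.3] [0.9 0.  0.8]
disc [(0.94, [459, 144], [189.6, 37.3]), (0.87, [469, 9], [178.6, 164.6]), (0.84, [496, 64], [213.6, 116.3]), (0.76, [330, 202], [54.6, -27.9]), (0.43, [285, 336], [4.1, -207.5])]
ring []
jar [(0.86, [289, 240], [7.7, -59.4])]
cube [(0.82, [280, 151], [-1.7, 32.8])]
square [(0.94, [229, 184], [-58.8, -7.1])]
13.9083
```

View pics/w2.png

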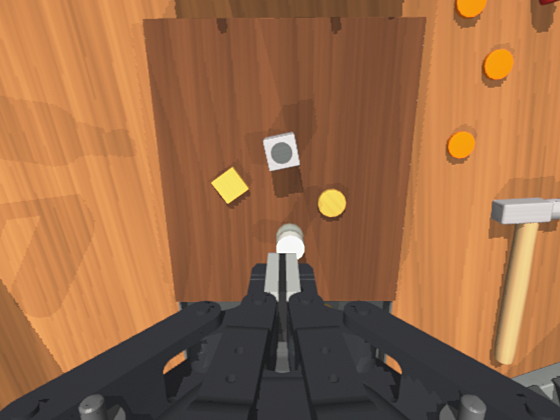

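The ring has left the board. The disc moved straight and is now at (330,202), and the jar, cube and square have not moved. I'll continue with the disc, then the square in two stages.

Run:
```python
from h import *
bot.goto(W((55,6),140),Q)
push(55,6,-182)
bot.goto(W((-58.8,34),140),Q)
push(-58.8,34,-45)
c=look(["disc","jar","cube","square"]); cv2.imwrite("pics/w3.png",c["image"]); print(bot.current_clock())
```

```text
stop False [  55.  -181.6] [-0.8  0.1 -0.6]
stop False [-59.  -44.9] [-0.1 -0.3  0.3]
disc [(0.8, [471, 9], [178.4, 164.5]), (0.76, [460, 144], [188.8, 37.5]), (0.61, [329, 303], [57.4, -157.7]), (0.57, [498, 64], [213.8, 116.4])]
jar [(0.69, [289, 240], [7.0, -58.8])]
cube [(0.76, [281, 151], [-1.8, 32.8])]
square [(0.78, [217, 235], [-75.7, -66.5])]
23.3917
```

View pics/w3.png

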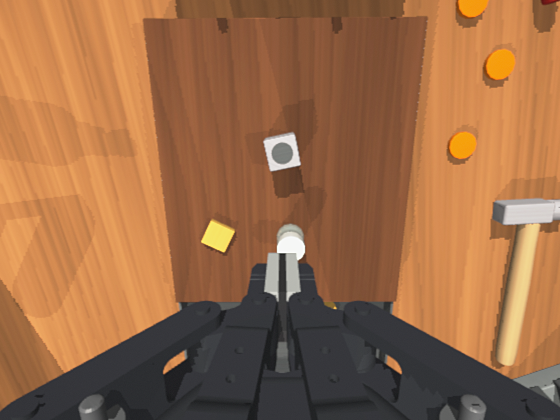

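The square slid a little outward, to (217,235). Something brass still shows at the tray edge near (329,303), which I'll check. I'll realign on the square and push in two stages.

Run:
```python
from h import *
bot.goto(W((-77,-28),140),Q)
push(-77,-28,-95)
bot.goto(W((0,60),260),Q); c=wrist(); r=find(c,"wrist","square",48); print(r)
r=[a for a in r if abs(a[2][0]+75)<40 and a[2][1]<-80]
if r:
    x,y=r[0][2]; bot.goto(W((x-1,-85),140),Q); push(x-1,-85,-185)
bot.goto(W((0,100),300),Q)
t=imaging.capture("top"); 
for n,z in(("disc",8),("ring",8),("square",8)): print(n,find(t,"top",n,z))
print(bot.current_clock())
cv2.imwrite("pics/t4.png",cv2.resize(t["image"][180:380,190:490],None,fx=2.6,fy=2.6)); cv2.imwrite("pics/s4.png",cv2.resize(imaging.capture("side")["image"][200:380,150:360],None,fx=3,fy=3))
```

```text
stop False [-77.1 -94.9] [-0.8  0.6  0.3]
[]
disc [(0.72, [299, 152], [211.5, 36.0]), (0.6, [254, 133], [239.9, 123.2]), (0.57, [412, 248], [56.0, -184.8]), (0.47, [219, 151], [199.0, 184.6])]
ring [(0.62, [423, 248], [57.1, -204.6])]
square [(0.8, [374, 314], [-67.7, -126.5])]
28.3
```

View pics/t4.png

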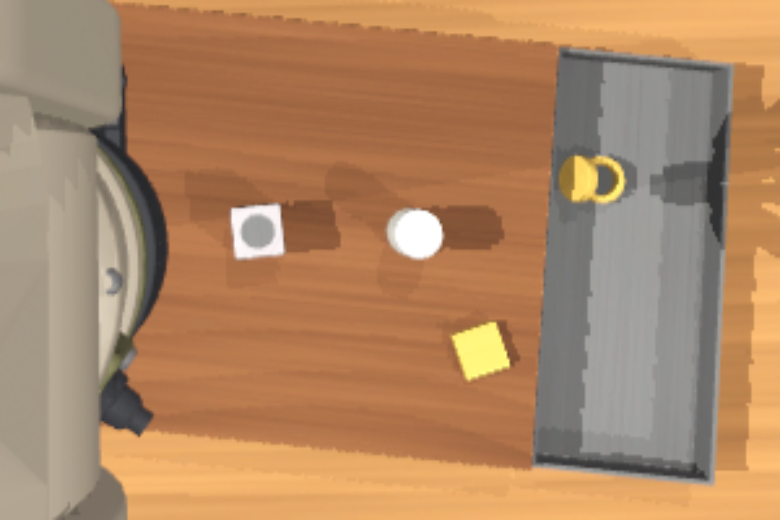

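View pics/s4.png

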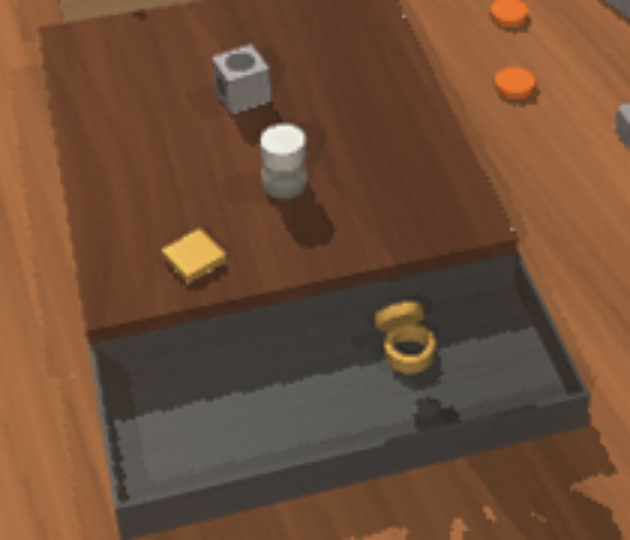

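Ring and disc are both in the tray: the ring is flat, and the disc leans against the wall with its centre well below 28 mm. The square is still on the board, at (482,351) in the crop. I'll finish it now.

Run:
```python
from h import *
x,y=B(cast(dict(imaging.capture("top")),(375,314.7),48)); print(x,y)
bot.goto(W((x,y+42),140),Q); push(x,y+42,-185)
bot.goto(W((0,100),300),Q)
t=imaging.capture("top")
for n,z in(("disc",12),("ring",10),("square",10),("jar",82),("cube",72)): print(n,find(t,"top",n,z))
print(bot.current_clock())
cv2.imwrite("pics/t5.png",cv2.resize(t["image"][180:380,190:490],None,fx=2.6,fy=2.6)); cv2.imwrite("pics/s5.png",cv2.resize(imaging.capture("side")["image"][200:380,150:360],None,fx=3,fy=3))
```

```text
-63.84453741307956 -118.30569641361545
stop False [ -64.  -184.5] [-0.9  0.2 -0.3]
disc [(0.76, [299, 152], [211.5, 35.2]), (0.7, [412, 248], [55.8, -183.6]), (0.65, [219, 151], [197.5, 184.2]), (0.57, [254, 133], [238.7, 122.8])]
ring []
square [(0.73, [412, 329], [-86.4, -195.2])]
jar [(0.88, [348, 268], [9.0, -62.2])]
cube [(0.68, [289, 267], [0.4, 33.9])]
34.1833
```

View pics/t5.png

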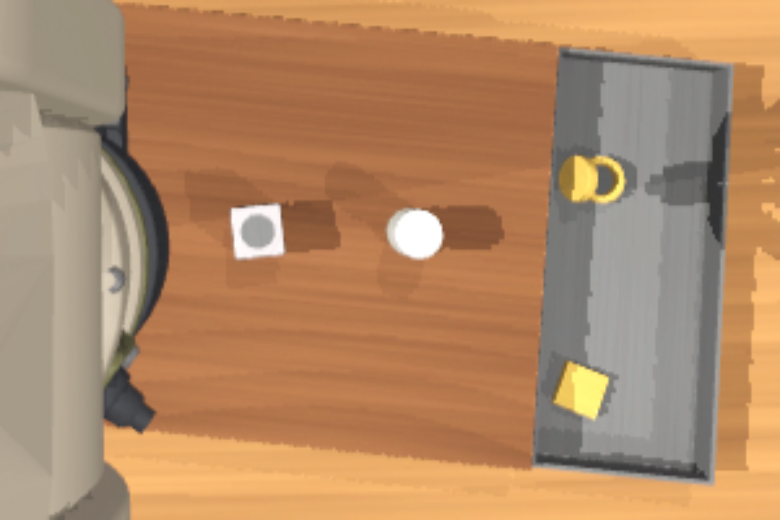

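View pics/s5.png

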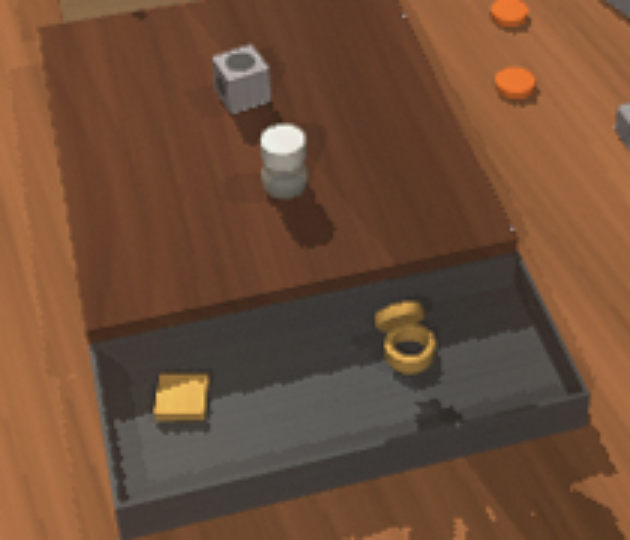

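All three scraps are in the tray: the square at (582,390) and the disc and ring at (590,180) in the top crop. The jar and cube have not moved, and the arm is clear.

```bash
python3 -c "
from h import *
print(bot.close_job())"
```

```text
the job is handed in; nothing more can be done
None
```

The job is handed in at about 34 s on the robot's clock: the last pictures showed disc, square and ring in the tray (the disc leaning on its wall) and the jar and cube unmoved, but hand-in returned no verdict.

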